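# Line up the pantry canisters by size

## Robot

A 6-joint arm with a two-finger parallel gripper is mounted at the origin on the work surface. World frame = base frame: x ahead of the robot, y to its left, z up, the work surface at z = 0. Lengths are in mm, angles in degrees, forces in N, time in s.
With the tool pointing down it reaches from about 300 to 850 mm from the base axis. Payload 4.2 kg.
Tool frame: the origin (TCP) lies midway between the tips of the shut fingers; the grasp point (between the pads) lies 19 mm behind it (env.hold_point_z is the z of the grasp point in the tool frame, in mm); z points along the fingers, y is the direction in which the jaws open and shut (so a half turn about z gives the same grasp; the last joint's range is limited). The gripper opens to 91 mm and grips with 3 to 60 N. Pads are 32 mm wide; open, the fingers measure 118 mm over their backs; the gripper's body (76 mm by 178 mm) begins 60 mm behind the grasp point.
Start: joints at [67.494, 18.312, 89.639, -0, 72.044, -1.146], TCP at [209.432, 535.52, 213.976] pointing down, gripper open.
Joint ranges: [-177.97, 177.97], [-48.28, 115.42], [12.27, 149.76], [-77.06, 257.06], [2.81, 150.46], [-146.56, 146.56]. Speed limits (degrees/s): [147.25, 147.25, 180, 180, 180, 180].

## Interface

Orientations are given as [roll, pitch, yaw] about the fixed x, y, z axes, in that order (R = Rz(yaw) Ry(pitch) Rx(roll)).
In Python, from workcell import env, grab_frame, camera_params, spotter gives the robot as it stands. The module is installed in compiled form; this text tells all that it offers.
- The arm moves only by the shell command python3 -m jog 'ROWS' [FORCE]. ROWS is text: rows parted by semicolons, each of 7 numbers parted by spaces: the turn, a rotation vector about the world's x, y, z in units of 5 degrees (1.0 is 5 degrees), then the shift along the world's x, y, z in units of 25 mm (1.0 is 25 mm), then the opening, from 0 (shut) to 1 (fully open). A call has 1 to 5 rows; each row is the pose to reach, as a shift and turn from the pose commanded when the call began; what a row does not reach only later rows make up. A row lasts 1/8 s, in which the tool goes at most 62.5 mm and 10.7 degrees, less where a joint would pass 70% of its speed; a pose out of reach is approached as far as the arm can. A call with a gripper value outside its range is refused whole. The fingers move at their own pace and stop on an object; FORCE is the grip in N (left out, the last holds). Time passes only in rows, so rows that repeat a pose let the fingers close. It gives the time, the measured TCP pose, the force and the opening at its end, in the units of the state.
- env.state(): the state, without advancing time (a new reading comes with each control period).
- grab_frame(name): name is "scene" or "top"; returns the picture (480x640x3 uint8, red, green, blue); there is no depth.
- camera_params(name): a dict with "K" (3x3 intrinsics, pixels), "rvec" (rotation vector, rad) and "tvec" (3), from world to camera coordinates, as OpenCV has them. Camera axes: x right, y down, z forward; pixel columns grow to the right and rows downward; lengths in mm; the calibration is good to about 2 mm. A picture is of the moment at which its call begins. camera_params takes no time and is no camera call.
- env.job_done(): hands the job in, once; it reports no verdict.
Trained networks look in the newest picture that a camera, given by its name, has taken for a name from the list of things; names that differ only in an ending like _2 or _b are one class to them, and where a whole thing is asked for, a point or a joint stands for the part that bears it (a point fixed in the world has none). Each returns a list of dicts, best first, with "conf" (0 to 1); they miss things now and then, are a little off and sometimes report something else, mostly with a low value. They report only what shows in the picture. A call takes as long as a camera call.
- spotter.look_for(query, camera): "box" ([left, top, width, height] in pixels, round what is visible of it).
- spotter.trace(query, camera): "region" (480x640 bool, what is visible of it) and "box" ([left, top, width, height] in pixels, round what is visible of it).
The state is a dict: "time_s": time; "qpos": joint angles; "qvel": joint speeds; "effort": joint torques, N m; "ee_pos": TCP position; "ee_rot": TCP orientation; "force": force on the tool from outside, world axes, zero at the start; "torque": the same for the moment, N m; "gripper_width": finger opening in mm.
Only numpy, scipy, OpenCV 4.12 (cv2) and the standard library are available. Lean on these libraries where they do the work, as an engineer would, in place of code of your own. Each camera call takes 0.05 s, during which the arm holds its last target. There are 200 camera calls.

## Task

Line the four lidded ceramic canisters up by size on the beech board: the largest on the pad at the end next to the red grain dispenser, then the next smaller ones in turn, the smallest at the far end. Stand each one upright and centred on its own rubber pad, setting it down gently without dropping or tipping it, and leave the wooden bowl where it is.

Things in the scene. Friction and masses are not known exactly. Their poses are not given: they have to be found in the camera images.
- canister_a: The smallest of four canisters of one set: upright white ceramic cylinder with a thin grey silicone seal and a flat beech lid pressed on (one rigid piece, lid stays on). 42 mm in diameter, 55 mm high, lid included; 0.08 to 0.7 kg. Origin at the centre of its underside, z up.
- canister_b: The second smallest of four canisters of one set: upright white ceramic cylinder with a thin grey silicone seal and a flat beech lid pressed on (one rigid piece, lid stays on). 50 mm in diameter, 80 mm high, lid included; 0.08 to 0.7 kg. Origin at the centre of its underside, z up.
- canister_c: The second largest of four canisters of one set: upright white ceramic cylinder with a thin grey silicone seal and a flat beech lid pressed on (one rigid piece, lid stays on). 58 mm in diameter, 105 mm high, lid included; 0.08 to 0.7 kg. Origin at the centre of its underside, z up.
- canister_d: The largest of four canisters of one set: upright white ceramic cylinder with a thin grey silicone seal and a flat beech lid pressed on (one rigid piece, lid stays on). 66 mm in diameter, 130 mm high, lid included; 0.08 to 0.7 kg. Origin at the centre of its underside, z up.
- pad_1: Round dark rubber anti-slip pad, 76 mm in diameter, 3 mm thick, end pad at the robot's left (+y) end of the board. The four pads lie in one row, 95 mm apart centre to centre, fixed on a beech board (115 x 385 mm, 14 mm thick) that lies on the counter. Origin at the centre of the pad's underside, on the board's upper face: the pad's upper face is 3 mm above it. Its y axis runs along the row towards the robot's left, its x axis across the board.
- pad_2: Round dark rubber anti-slip pad, 76 mm in diameter, 3 mm thick, second pad from the robot's left. The four pads lie in one row, 95 mm apart centre to centre, fixed on a beech board (115 x 385 mm, 14 mm thick) that lies on the counter. Origin at the centre of the pad's underside, on the board's upper face: the pad's upper face is 3 mm above it. Its y axis runs along the row towards the robot's left, its x axis across the board.
- pad_3: Round dark rubber anti-slip pad, 76 mm in diameter, 3 mm thick, third pad from the robot's left. The four pads lie in one row, 95 mm apart centre to centre, fixed on a beech board (115 x 385 mm, 14 mm thick) that lies on the counter. Origin at the centre of the pad's underside, on the board's upper face: the pad's upper face is 3 mm above it. Its y axis runs along the row towards the robot's left, its x axis across the board.
- pad_4: Round dark rubber anti-slip pad, 76 mm in diameter, 3 mm thick, end pad at the robot's right (-y) end of the board. The four pads lie in one row, 95 mm apart centre to centre, fixed on a beech board (115 x 385 mm, 14 mm thick) that lies on the counter. Origin at the centre of the pad's underside, on the board's upper face: the pad's upper face is 3 mm above it. Its y axis runs along the row towards the robot's left, its x axis across the board.
- dispenser: Red plastic grain dispenser, 140 mm wide, 170 mm deep, 320 mm tall, with a clear hopper and a white press lever; it is fixed beside one end of the board, at the robot's left in some starts and at its right in others (a glass carafe, 250 mm tall, is then at the other end). Origin at the centre of its underside, x pointing away from its lever.
- bowl: Round beech bowl, 110 mm in diameter at the rim, 45 mm high, standing among the canisters; not part of the job. Origin at the centre of its underside.

How it is judged:
By the outcome, as a careful person would: the job done as asked, in the order asked, and still so for the second after the job is handed in, with the robot touching nothing.
It also fails if it takes over 109 s, if anything falls off the work surface, if the arm or the gripper's body presses on something with over 40 N, if the wrist force passes 120 N, or if a joint passes its speed limit or range.

## Working session

There is one attempt and no reset: what is moved stays moved. The work goes in short steps, Python scripts to look and compute and a shell command to move; the robot and the scene stay as the last step left them, time stands still between calls to the robot, and variables do not carry over. Pictures are saved under pics/ and viewed, about 12 in all and at most 16, crops included, and the job is handed in when it is done.

```bash
mkdir -p pics; cat > h.py <<'E'
import numpy as np,cv2
from workcell import env,grab_frame,camera_params,spotter
def cam(n):
    p=camera_params(n);K=np.array(p["K"],float);R=cv2.Rodrigues(np.array(p["rvec"],float))[0];t=np.array(p["tvec"],float).ravel();return K,R,t
def ray(n,u,v,z):
    K,R,t=cam(n);d=R.T@np.linalg.inv(K)@np.array([u,v,1.]);c=-R.T@t
    return c+d*(z-c[2])/d[2]
def proj(n,P):
    K,R,t=cam(n);q=K@(R@np.array(P,float)+t);return q[:2]/q[2]
def save(n,f):
    im=grab_frame(n);cv2.imwrite(f,im[:,:,::-1]);return im
E
python3 - <<'E'
from h import *
for n in("scene","top"):
    save(n,f"pics/{n}0.png");K,R,t=cam(n);print(n,(-R.T@t).round(),R.round(2).tolist(),K[0,0])
    for q in("canister_a","pad_1","dispenser","bowl"):
        for d in spotter.trace(q,n):
            m=d["region"];ys,xs=np.nonzero(m);print(q,round(d["conf"],2),np.round(d["box"]),xs.mean().round(1),ys.mean().round(1),m.sum())
print(env.state(),env.hold_point_z)
E
```

```text
scene [1289.  724.  730.] [[-0.69, 0.72, 0.02], [0.38, 0.38, -0.85], [-0.62, -0.58, -0.53]] 576.25445889897
canister_a 0.72 [254. 140.  27.  56.] 268.9 168.7 1312
canister_a 0.67 [331. 218.  22.  35.] 340.8 233.0 853
pad_1 0.89 [245. 252.  34.  24.] 263.5 264.3 568
pad_1 0.73 [280. 273.  35.  20.] 297.9 280.0 611
pad_1 0.69 [316. 283.  40.  26.] 335.6 297.3 776
pad_1 0.64 [213. 243.  37.  17.] 231.1 250.5 521
dispenser 0.8 [382. 224. 141. 225.] 456.9 333.7 21022
bowl 0.56 [396. 249.  32.  35.] 413.7 264.8 1000
bowl 0.46 [317. 284.  39.  24.] 335.1 297.4 705
top [ 459.   13. 1317.] [[-0.0, -1.0, 0.01], [-1.0, -0.0, -0.06], [0.06, -0.01, -1.0]] 546.2749242720255
canister_a 0.88 [158. 301.  30.  21.] 173.2 310.9 710
canister_a 0.77 [382. 285.  21.  21.] 392.1 296.4 272
canister_a 0.77 [316. 270.  19.  24.] 325.4 281.0 340
canister_a 0.71 [445. 299.  47.  37.] 471.0 315.4 1190
pad_1 0.96 [372. 186.  30.  32.] 387.9 199.2 769
pad_1 0.91 [339. 186.  26.  35.] 348.9 204.4 759
pad_1 0.67 [254. 201.  32.  29.] 270.3 214.7 793
pad_1 0.57 [297. 193.  30.  35.] 309.4 210.0 823
dispenser 0.68 [ 62. 136. 116.  98.] 121.1 181.2 7917
dispenser 0.29 [314. 272.  23.  23.] 325.3 281.8 404
bowl 0.92 [214. 271.  50.  47.] 238.0 295.3 1647
{'time_s': 0.5, 'qpos': array([ 6.74967124e+01,  1.83135026e+01,  8.96428358e+01,  2.18865424e-04,
        7.20432989e+01, -1.14663866e+00]), 'qvel': array([-0.02495671, -0.01991786,  0.0931565 , -0.00889993,  0.06046148,
        0.02076084]), 'effort': array([ 1.03835693e-03, -4.11990595e+01, -2.32039994e+01,  7.26746488e-02,
        3.85686709e-02, -8.72899278e-06]), 'ee_pos': array([209.40010678, 535.50451553, 213.93380746]), 'ee_rot': array([ 1.79999633e+02, -2.00905639e-04,  1.58643284e+02]), 'force': array([-0.22980082, -0.02863302,  0.06009989]), 'torque': array([-0.02978176, -0.03558143,  0.00313089]), 'gripper_width': 91.269741743559} -18.8
```

```bash
python3 - <<'E'
import cv2
im=cv2.imread("pics/top0.png");c=im[120:370,60:540];cv2.imwrite("pics/top0c.png",cv2.resize(c,None,fx=1.66,fy=1.66,interpolation=2))
E
```

```text
(no output)
```

View pics/scene0.png

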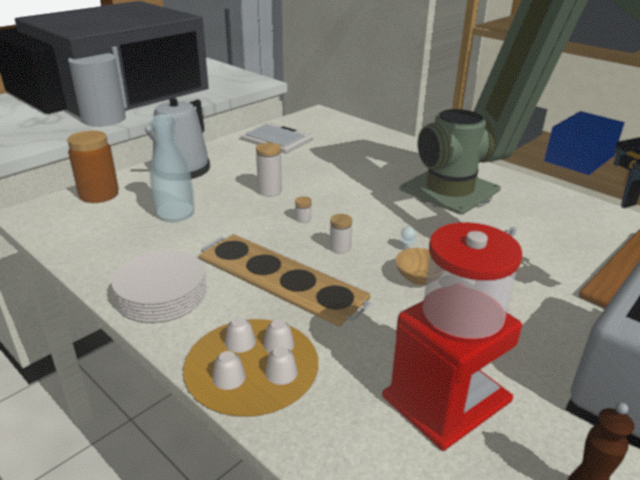

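View pics/top0c.png

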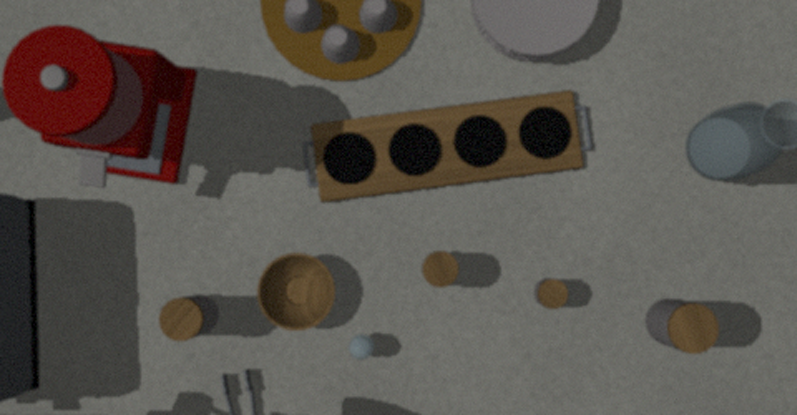

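The top view shows the dispenser at the robot's left (+y), with the lids at crop px c (182,318), b (440,268), a (552,293) and d (693,328), and the bowl at (296,290). The target order is d on pad_1, c on pad_2, b on pad_3 and a on pad_4.

```bash
cat >> h.py <<'E'
def lid(im,u,v,r):
    """lid centre pixel and equivalent diameter, by saturation, near u,v"""
    hsv=cv2.cvtColor(im,cv2.COLOR_RGB2HSV);m=(hsv[:,:,1]>75).astype(np.uint8);m=cv2.morphologyEx(m,cv2.MORPH_OPEN,np.ones((3,3)))
    n,l,s,c=cv2.connectedComponentsWithStats(m)
    k=min((i for i in range(1,n) if s[i,4]>60),key=lambda i:np.hypot(*(c[i]-[u,v])))
    return c[k],s[k]
E
python3 - <<'E'
from h import *
im=cv2.imread("pics/top0.png")[:,:,::-1].copy()
for nm,x,y,h,D in(("c",182,318,105,58),("b",440,268,80,50),("a",552,293,55,42),("d",693,328,130,66)):
    c,s=lid(im,60+x/1.66,120+y/1.66,0);p=ray("top",*c,h)
    print(nm,c.round(1),s,p.round(1),"exp px",round(546*D/(1317-h),1),"eqd",np.sqrt(s[4]*4/np.pi).round(1))
g=im.max(2);m=((g<45)).astype(np.uint8)
n,l,s,c=cv2.connectedComponentsWithStats(m)
P=[]
for i in range(1,n):
    if 500<s[i,4]<1200 and 180<c[i][1]<230: p=ray("top",*c[i],17);P.append(p);print(c[i].round(1),s[i],p.round(1))
P=np.array(sorted(P,key=lambda p:-p[1]))[:,:2];print(np.diff(P,axis=0),np.linalg.norm(np.diff(P,axis=0),axis=1))
b=P-P.mean(0);u=np.linalg.svd(b)[2][0];u*=np.sign(u[1]);print("dir",u,np.degrees(np.arctan2(-u[0],u[1])))
for k in(1.5,.5,-.5,-1.5):print((P.mean(0)+u*95*k).round(1))
print("bowl",ray("top",238,295.3,30).round())
E
```

```text
c [168.9 311.9] [156 300  27  25 534] [373.6 330.8 105. ] exp px 26.1 eqd 26.1
b [325.1 281.7] [315 272  21  21 350] [439.3 -13.3  80. ] exp px 22.1 eqd 21.1
a [392.7 296.7] [384 289  18  17 247] [ 404.4 -169.5   55. ] exp px 18.2 eqd 17.7
d [477.1 317.3] [462 303  31  30 734] [ 363.  -341.1  130. ] exp px 30.4 eqd 30.6
[617.8 204.7] [569 178  71  80 954] [ 622.6 -719.    17. ]
[387.9 199.6] [373 185  31  31 748] [ 634.5 -165.6   17. ]
[348.8 204.7] [333 190  32  31 751] [622.  -71.7  17. ]
[309.7 209.9] [295 195  31  31 755] [609.5  21.9  17. ]
[269.8 214.8] [254 200  32  31 780] [597.7 117.1  17. ]
[[  11.81199696  -95.27302736]
 [  12.54138668  -93.56594489]
 [  12.4466977   -93.87520849]
 [ -11.92621111 -553.41571036]] [ 96.00246359  94.40271407  94.69675312 553.54420148]
dir [-0.02204871  0.9997569 ] 1.2634001457290331
[614.1 -21. ]
[ 616.2 -116. ]
[ 618.3 -210.9]
[ 620.4 -305.9]
bowl [407. 190.  30.]
```

```bash
python3 -m jog '0 0 -2.04 1.09 -1.36 0 1;0 0 -4.08 2.19 -2.73 0 1;0 0 -6.12 3.28 -4.1 0 1;0 0 -6.12 3.28 -4.1 0 1' 25; python3 -m jog '0 0 -2.04 1.09 -1.36 0 1;0 0 -4.08 2.19 -2.73 0 1;0 0 -6.12 3.28 -4.1 0 1;0 0 -6.12 3.28 -4.1 0 1;0 0 -6.12 3.28 -4.1 0 1'
```

```text
time_s: 1.0
ee_pos: [292.7, 431.2, 214.2]
ee_rot: [180.0, 0.0, 127.8]
force: [0.4, 0.4, -0.1]
gripper_width: 91.1
time_s: 1.62
ee_pos: [373.0, 331.5, 214.0]
ee_rot: [-180.0, -0.1, 97.6]
force: [-1.0, 0.3, -1.3]
gripper_width: 91.4
```

```bash
python3 -m jog '0 0 0 0 0 -1.6 1;0 0 0 0 0 -3.2 1;0 0 0 0 0 -4.8 1;0 0 0 0 0 -6.32 1;0 0 0 0 0 -6.32 1'; python3 -m jog '0 0 0 0 0 0 .5;0 0 0 0 0 0 .5;0 0 0 0 0 0 .5;0 0 0 0 0 0 .5' 25;python3 -m jog '0 0 0 0 0 0 .4;0 0 0 0 0 0 .4;0 0 0 0 0 0 .4;0 0 0 0 0 0 .4'
```

```text
time_s: 2.25
ee_pos: [370.9, 330.4, 53.7]
ee_rot: [-179.7, 0.2, 97.6]
force: [-0.8, -0.1, 0.0]
gripper_width: 91.2
time_s: 2.75
ee_pos: [373.7, 330.8, 56.8]
ee_rot: [179.9, -0.1, 97.4]
force: [-0.8, -0.2, 3.6]
gripper_width: 57.4
time_s: 3.25
ee_pos: [373.7, 330.8, 56.8]
ee_rot: [179.9, -0.0, 97.4]
force: [-1.4, -0.5, 6.4]
gripper_width: 57.9
```

```bash
python3 -m jog '0 0 0 0 0 .2 .4;0 0 0 0 0 .8 .4;0 0 0 0 0 1.8 .4;0 0 0 0 0 2.8 .4;0 0 0 0 0 3.2 .4'; python3 -m jog '0 0 0 .5 -.6 0 .4;0 0 0 1.4 -1.8 0 .4;0 0 0 2.6 -3.4 0 .4;0 0 0 3.8 -5 0 .4;0 0 0 5 -6.5 0 .4'; python3 -m jog '0 0 0 1.2 -1.5 0 .4;0 0 0 2.4 -3 0 .4;0 0 0 3.5 -4.6 0 .4;0 0 0 4.2 -5.5 0 .4;0 0 0 4.44 -5.83 0 .4';python3 -m jog '0 0 0 0 0 0 .4;0 0 0 0 0 0 .4'
```

```text
time_s: 3.88
ee_pos: [374.1, 331.0, 137.8]
ee_rot: [179.8, -0.1, 97.4]
force: [0.2, -0.1, -3.7]
gripper_width: 58.1
time_s: 4.5
ee_pos: [498.8, 166.5, 135.6]
ee_rot: [-179.9, 0.0, 97.4]
force: [0.6, 0.2, -3.1]
gripper_width: 57.6
time_s: 5.12
ee_pos: [609.7, 20.9, 135.2]
ee_rot: [-179.9, -0.0, 97.3]
force: [0.6, -0.0, -3.8]
gripper_width: 57.5
time_s: 5.38
ee_pos: [608.5, 23.4, 135.8]
ee_rot: [-179.9, -0.0, 97.5]
force: [0.2, -0.8, -3.2]
gripper_width: 57.8
```

```bash
python3 - <<'E'
from h import *
im=save("scene","pics/s1.png");print(env.state()["force"],env.state()["ee_pos"],env.state()["ee_rot"])
cv2.imwrite("pics/s1c.png",cv2.resize(im[100:400,150:550,::-1],None,fx=2,fy=2))
E
```

```text
[-0.12463443 -0.09205672 -3.7879916 ] [608.58183914  23.41829068 135.967402  ] [-1.79961766e+02 -2.57595151e-02  9.75120048e+01]
```

View pics/s1c.png

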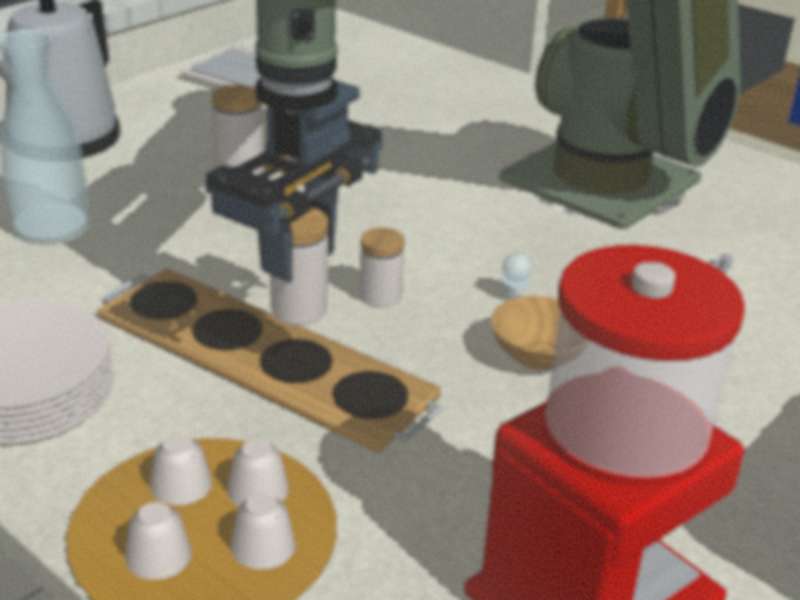

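The picture shows canister c held upright at crop px (300,280), above pad_2 at (296,360). I'm lowering it now.

```bash
python3 -m jog '0 0 0 0 0 -.8 .4;0 0 0 0 0 -1.6 .4;0 0 0 0 0 -2.2 .4;0 0 0 0 0 -2.4 .4;0 0 0 0 0 -2.4 .4'; python3 -m jog '0 0 0 0 0 -.03 .4;0 0 0 0 0 -.06 .4;0 0 0 0 0 -.09 .4;0 0 0 0 0 -.1 .4'; python3 -m jog '0 0 0 0 0 -.02 .4;0 0 0 0 0 -.02 .4;0 0 0 0 0 -.02 .4'
```

```text
time_s: 6.05
ee_pos: [609.5, 22.5, 76.0]
ee_rot: [180.0, -0.0, 97.5]
force: [1.0, 0.5, -3.4]
gripper_width: 57.5
time_s: 6.55
ee_pos: [609.6, 22.2, 73.9]
ee_rot: [180.0, 0.0, 97.4]
force: [-1.1, 0.1, -0.4]
gripper_width: 57.8
time_s: 6.92
ee_pos: [609.6, 22.2, 73.9]
ee_rot: [180.0, 0.0, 97.4]
force: [-2.8, -0.4, 5.9]
gripper_width: 57.9
```

```bash
python3 -m jog '0 0 0 0 0 0 .7;0 0 0 0 0 0 .85;0 0 0 0 0 0 1;0 0 0 0 0 0 1'; python3 -m jog '0 0 0 0 0 .6 1;0 0 0 0 0 1.6 1;0 0 0 0 0 2.6 1;0 0 0 0 0 3.2 1;0 0 0 0 0 3.2 1'; python3 -m jog '0 0 0 -1.4 -.3 0 1;0 0 0 -3.2 -.7 0 1;0 0 0 -5 -1.1 0 1;0 0 0 -6.4 -1.4 0 1;0 0 0 -6.82 -1.44 0 1'; python3 -m jog '0 0 0 0 0 0 1;0 0 0 0 0 0 1'
```

```text
time_s: 7.42
ee_pos: [609.5, 22.3, 72.8]
ee_rot: [180.0, -0.0, 97.4]
force: [-0.2, 0.6, -0.4]
gripper_width: 89.9
time_s: 8.05
ee_pos: [610.2, 22.3, 154.5]
ee_rot: [179.8, 0.0, 97.4]
force: [-0.4, 0.0, -0.8]
gripper_width: 91.4
time_s: 8.68
ee_pos: [436.5, -13.9, 152.3]
ee_rot: [-179.9, -0.0, 97.4]
force: [-0.5, 0.7, -0.7]
gripper_width: 91.0
time_s: 8.93
ee_pos: [440.3, -13.6, 152.9]
ee_rot: [179.9, 0.0, 97.5]
force: [-0.7, -0.1, 1.1]
gripper_width: 91.1
```

```bash
python3 - <<'E'
from h import *
im=save("top","pics/t1.png")
cv2.imwrite("pics/t1c.png",cv2.resize(im[130:370,120:520,::-1],None,fx=2,fy=2))
c,s=lid(im,*proj("top",[610,23,122]),0);print(c,s,ray("top",*c,122))
E
```

```text
[327.22926094 207.67326546] [ 248  175  163   66 5304] [602.2542694  -17.29231245 122.        ]
```

View pics/t1c.png

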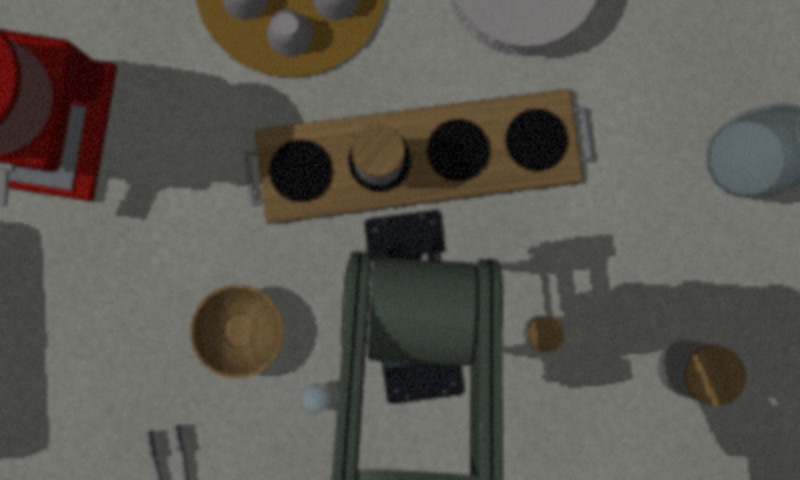

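The top view shows c standing on pad_2, with its lid at crop px (380,155). Next is b.

```bash
python3 -c "
from h import *;print(proj('top',[609.8,22.6,122]))"
python3 -m jog '0 0 0 0 0 -1.4 1;0 0 0 0 0 -2.8 1;0 0 0 0 0 -4 1;0 0 0 0 0 -4.68 1;0 0 0 0 0 -4.68 1'; python3 -m jog '0 0 0 0 0 0 .6;0 0 0 0 0 0 .5;0 0 0 0 0 0 .4;0 0 0 0 0 0 .35'; python3 -m jog '0 0 0 0 0 0 .3;0 0 0 0 0 0 .3;0 0 0 0 0 0 .3;0 0 0 0 0 0 .3'; python3 -m jog '0 0 0 0 0 .2 .3;0 0 0 0 0 .8 .3;0 0 0 0 0 1.8 .3;0 0 0 0 0 2.2 .3;0 0 0 0 0 2.4 .3'
```

```text
[309.09025229 204.24997002]
time_s: 9.6
ee_pos: [438.8, -13.5, 34.7]
ee_rot: [-179.8, -0.0, 97.5]
force: [0.4, 0.1, 0.9]
gripper_width: 91.3
time_s: 10.1
ee_pos: [439.2, -13.7, 36.4]
ee_rot: [179.9, 0.0, 97.4]
force: [-0.5, -0.2, -0.4]
gripper_width: 53.9
time_s: 10.6
ee_pos: [439.1, -13.7, 36.2]
ee_rot: [180.0, 0.0, 97.4]
force: [-0.5, 0.4, 5.0]
gripper_width: 49.8
time_s: 11.22
ee_pos: [438.7, -13.7, 96.1]
ee_rot: [180.0, 0.0, 97.4]
force: [-0.1, -0.1, -1.7]
gripper_width: 49.5
```

```bash
cat >> h.py <<'E'
def check(f,P,h,r,out,w=30,k=10):
    """draw expected lid (cyan), base (green) and pad (yellow) outlines for an object at P"""
    im=cv2.imread(f);c=proj("top",[P[0],P[1],17+h/2]);u,v=(c-w).astype(int)
    q=cv2.resize(im[v:v+2*w,u:u+2*w],None,fx=k,fy=k,interpolation=cv2.INTER_CUBIC);a=np.linspace(0,2*np.pi,80)
    for z,rr,col in((17+h,r,(255,255,0)),(17,38,(0,255,255))):
        pts=np.array([(proj("top",[P[0]+rr*np.cos(t),P[1]+rr*np.sin(t),z])-[u,v]+.5)*k for t in a])
        cv2.polylines(q,[pts.astype(np.int32)],True,col,1)
    cv2.imwrite(out,q)
E
python3 -c "
from h import *
check('pics/t1.png',[609.8,22.6],105,29,'pics/t1z.png')"
```

```text
(no output)
```

View pics/t1z.png

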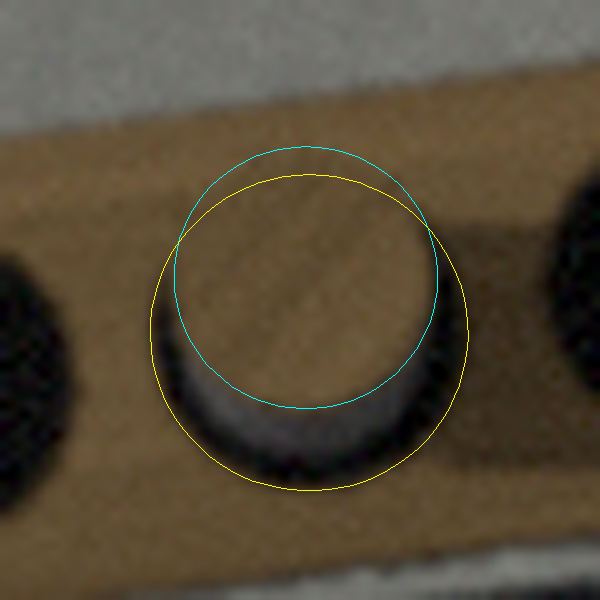

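c's lid edges match the expected outline, so it is centred on pad_2 to within about 1–2 mm. I'm carrying b to pad_3.

```bash
python3 -m jog '0 0 0 1 -.32 0 .3;0 0 0 2.6 -.83 0 .3;0 0 0 4.4 -1.41 0 .3;0 0 0 6.2 -1.98 0 .3;0 0 0 7.31 -2.34 0 .3'; python3 -m jog '0 0 0 0 0 0 .3;0 0 0 0 0 0 .3;0 0 0 0 0 -.7 .3;0 0 0 0 0 -1.3 .3;0 0 0 0 0 -1.6 .3';  python3 -m jog '0 0 0 0 0 0 .3;0 0 0 0 0 -.03 .3;0 0 0 0 0 -.06 .3;0 0 0 0 0 -.09 .3;0 0 0 0 0 -.1 .3'; python3 -m jog '0 0 0 0 0 -.02 .3;0 0 0 0 0 -.02 .3;0 0 0 0 0 -.02 .3'
```

```text
time_s: 11.85
ee_pos: [623.1, -72.9, 94.5]
ee_rot: [-179.9, -0.0, 97.4]
force: [-0.5, 0.1, -1.0]
gripper_width: 49.7
time_s: 12.48
ee_pos: [620.3, -71.9, 54.1]
ee_rot: [-179.8, -0.0, 97.5]
force: [0.2, -1.0, -0.9]
gripper_width: 49.5
time_s: 13.1
ee_pos: [621.7, -72.2, 53.6]
ee_rot: [180.0, 0.0, 97.4]
force: [-0.6, -0.1, -1.7]
gripper_width: 49.5
time_s: 13.48
ee_pos: [621.8, -72.2, 53.3]
ee_rot: [180.0, 0.0, 97.4]
force: [0.2, 0.6, 1.9]
gripper_width: 49.7
```

```bash
python3 -m jog '0 0 0 0 0 0 .6;0 0 0 0 0 0 .8;0 0 0 0 0 0 1;0 0 0 0 0 0 1'; python3 -m jog '0 0 0 0 0 .6 1;0 0 0 0 0 1.6 1;0 0 0 0 0 2.6 1;0 0 0 0 0 3 1;0 0 0 0 0 3 1'; python3 -m jog '0 0 0 -1.5 -.67 0 1;0 0 0 -3.6 -1.62 0 1;0 0 0 -5.7 -2.56 0 1;0 0 0 -7.7 -3.46 0 1;0 0 0 -8.7 -3.91 0 1'; python3 -m jog '0 0 0 0 0 0 1;0 0 0 0 0 -1.2 1;0 0 0 0 0 -2.6 1;0 0 0 0 0 -3.8 1;0 0 0 0 0 -4.47 1'; python3 -m jog '0 0 0 0 0 0 .8;0 0 0 0 0 0 .6;0 0 0 0 0 0 .5;0 0 0 0 0 0 .4;0 0 0 0 0 0 .3'; python3 -m jog '0 0 0 0 0 0 .25;0 0 0 0 0 0 .25;0 0 0 0 0 0 .25;0 0 0 0 0 0 .25'
```

```text
time_s: 13.98
ee_pos: [621.7, -72.2, 52.9]
ee_rot: [180.0, 0.0, 97.4]
force: [0.1, -0.0, 0.3]
gripper_width: 81.9
time_s: 14.6
ee_pos: [622.1, -72.3, 128.9]
ee_rot: [179.9, 0.0, 97.4]
force: [-0.3, 0.3, -0.4]
gripper_width: 91.3
time_s: 15.22
ee_pos: [400.7, -170.0, 127.0]
ee_rot: [-179.8, -0.1, 97.4]
force: [-0.9, -0.5, -0.3]
gripper_width: 91.2
time_s: 15.85
ee_pos: [404.5, -169.2, 14.2]
ee_rot: [-179.9, -0.1, 97.5]
force: [-0.4, 0.5, -0.0]
gripper_width: 91.0
time_s: 16.48
ee_pos: [404.4, -170.1, 16.6]
ee_rot: [180.0, 0.0, 97.4]
force: [-0.1, 1.0, 0.5]
gripper_width: 44.1
time_s: 16.98
ee_pos: [404.3, -170.1, 16.5]
ee_rot: [180.0, 0.0, 97.4]
force: [0.1, 0.4, 6.1]
gripper_width: 42.0
```

```bash
python3 -m jog '0 0 0 0 0 .2 .25;0 0 0 0 0 .8 .25;0 0 0 0 0 1.8 .25;0 0 0 0 0 2.2 .25;0 0 0 0 0 2.4 .25'; python3 -m jog '0 0 0 1 0 0 .25;0 0 0 3 .06 0 .25;0 0 0 5.2 .1 0 .25;0 0 0 7.4 .14 0 .25;0 0 0 8.8 .16 0 .25'; python3 -m jog '0 0 0 .4 0 0 .25;0 0 0 .4 0 0 .25;0 0 0 .4 0 -.7 .25;0 0 0 .4 0 -1.3 .25;0 0 0 .4 0 -1.6 .25';  python3 -m jog '0 0 0 0 0 0 .25;0 0 0 0 0 -.03 .25;0 0 0 0 0 -.06 .25;0 0 0 0 0 -.09 .25;0 0 0 0 0 -.1 .25'; python3 -m jog '0 0 0 0 0 -.02 .25;0 0 0 0 0 -.02 .25;0 0 0 0 0 -.02 .25'
```

```text
time_s: 17.6
ee_pos: [404.1, -169.9, 76.4]
ee_rot: [180.0, 0.0, 97.4]
force: [-1.3, 0.5, -2.9]
gripper_width: 42.0
time_s: 18.23
ee_pos: [626.1, -165.6, 74.8]
ee_rot: [-180.0, -0.0, 97.5]
force: [0.1, -0.3, -2.0]
gripper_width: 41.2
time_s: 18.85
ee_pos: [632.5, -165.8, 34.4]
ee_rot: [-179.8, -0.1, 97.4]
force: [0.1, 0.6, -1.6]
gripper_width: 41.6
time_s: 19.48
ee_pos: [634.3, -166.0, 33.8]
ee_rot: [180.0, 0.0, 97.4]
force: [0.3, 0.1, -1.0]
gripper_width: 41.7
time_s: 19.85
ee_pos: [634.3, -166.0, 33.6]
ee_rot: [180.0, 0.0, 97.4]
force: [-0.7, -0.2, 2.6]
gripper_width: 41.6
```

```bash
python3 -m jog '0 0 0 0 0 0 .5;0 0 0 0 0 0 .8;0 0 0 0 0 0 1;0 0 0 0 0 0 1'; python3 -m jog '0 0 0 0 0 .6 1;0 0 0 0 0 2 1;0 0 0 0 0 3.6 1;0 0 0 0 0 5 1;0 0 0 0 0 5.2 1'; python3 -m jog '0 0 0 -1 -.65 0 1;0 0 0 -2.6 -1.68 0 1;0 0 0 -4.2 -2.71 0 1;0 0 0 -5.6 -3.62 0 1;0 0 0 -6.4 -4.13 0 1'; python3 -m jog '0 0 0 -1 -.65 0 1;0 0 0 -2.4 -1.55 0 1;0 0 0 -3.6 -2.33 0 1;0 0 0 -4.45 -2.88 0 1;0 0 0 -4.45 -2.88 0 1'; python3 -m jog '0 0 0 0 0 0 1;0 0 0 0 0 0 1'
python3 - <<'E'
from h import *
im=save("top","pics/t2.png")
a=[]
for P,h,r in(([609.8,22.6],105,29),([622,-71.7],80,25),([634.3,-165.9],55,21)):
    check("pics/t2.png",P,h,r,"pics/_.png",w=20,k=13);a.append(cv2.resize(cv2.imread("pics/_.png"),(266,266)))
cv2.imwrite("pics/t2z.png",np.hstack(a));print(lid(im,477,317,0))
E
```

```text
time_s: 20.35
ee_pos: [634.2, -166.0, 33.2]
ee_rot: [180.0, 0.0, 97.4]
force: [0.4, -0.3, -0.8]
gripper_width: 72.9
time_s: 20.98
ee_pos: [635.9, -166.5, 167.4]
ee_rot: [179.6, 0.2, 97.4]
force: [0.4, 0.8, 0.3]
gripper_width: 91.0
time_s: 21.6
ee_pos: [471.8, -269.7, 162.4]
ee_rot: [-179.9, -0.1, 97.4]
force: [0.4, 0.4, -0.7]
gripper_width: 91.2
time_s: 22.22
ee_pos: [361.5, -341.4, 162.6]
ee_rot: [-179.9, -0.1, 97.3]
force: [0.5, -0.5, -0.3]
gripper_width: 91.3
time_s: 22.48
ee_pos: [363.6, -340.7, 163.0]
ee_rot: [180.0, -0.0, 97.5]
force: [0.1, 0.6, -0.7]
gripper_width: 91.1
(array([470.89238845, 317.96587927]), array([462, 303,  18,  30, 381], dtype=int32))
```

View pics/t2z.png

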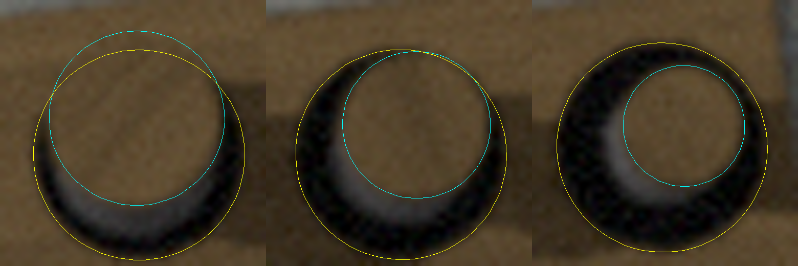

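All three placed canisters match their expected outlines. Now d.

```bash
python3 -m jog '0 0 0 0 0 -.6 1;0 0 0 0 0 -1.4 1;0 0 0 0 0 -2.4 1;0 0 0 0 0 -3.2 1;0 0 0 0 0 -3.48 1'; python3 -m jog '0 0 0 0 0 0 .9;0 0 0 0 0 0 .8;0 0 0 0 0 0 .7;0 0 0 0 0 0 .6;0 0 0 0 0 0 .5' 30; python3 -m jog '0 0 0 0 0 0 .5;0 0 0 0 0 0 .5;0 0 0 0 0 0 .5;0 0 0 0 0 0 .5'; python3 -m jog '0 0 0 0 0 .1 .5;0 0 0 0 0 .3 .5;0 0 0 0 0 .6 .5;0 0 0 0 0 .8 .5;0 0 0 0 0 .8 .5'
```

```text
time_s: 23.15
ee_pos: [362.2, -340.1, 74.3]
ee_rot: [-179.9, -0.2, 97.5]
force: [0.4, -0.6, 0.6]
gripper_width: 91.1
time_s: 23.78
ee_pos: [362.9, -341.6, 76.9]
ee_rot: [180.0, 0.1, 97.4]
force: [-2.4, -0.4, 4.6]
gripper_width: 65.8
time_s: 24.28
ee_pos: [362.9, -341.6, 76.9]
ee_rot: [180.0, 0.1, 97.5]
force: [-3.2, 0.0, 6.1]
gripper_width: 65.7
time_s: 24.9
ee_pos: [363.2, -341.5, 96.7]
ee_rot: [180.0, 0.1, 97.4]
force: [0.4, -0.7, -5.3]
gripper_width: 65.6
```

```bash
python3 -m jog '0 0 0 0 0 .3 .5;0 0 0 0 0 1 .5;0 0 0 0 0 1.8 .5;0 0 0 0 0 2.4 .5;0 0 0 0 0 2.6 .5'; python3 -m jog '0 0 0 .1 .6 0 .5;0 0 0 .3 1.8 0 .5;0 0 0 .56 3.4 0 .5;0 0 0 .85 5 0 .5;0 0 0 1.1 6.6 0 .5'; python3 -m jog '0 0 0 .27 1.6 0 .5;0 0 0 .54 3.2 0 .5;0 0 0 .81 4.8 0 .5;0 0 0 1.08 6.4 0 .5;0 0 0 1.35 8 0 .5'; python3 -m jog '0 0 0 .25 1.5 0 .5;0 0 0 .45 2.7 0 .5;0 0 0 .6 3.5 0 .5;0 0 0 .63 3.74 0 .5;0 0 0 .63 3.74 0 .5'; python3 -m jog '0 0 0 .6 0 0 .5;0 0 0 1.8 0 0 .5;0 0 0 3.2 0 0 .5;0 0 0 4.6 0 0 .5;0 0 0 5.6 0 0 .5'; python3 -m jog '0 0 0 .5 0 0 .5;0 0 0 .7 0 0 .5;0 0 0 .7 0 0 .5;0 0 0 .7 0 0 .5'
```

```text
time_s: 25.52
ee_pos: [363.3, -341.6, 162.3]
ee_rot: [179.9, 0.1, 97.4]
force: [-0.0, 0.5, -6.3]
gripper_width: 65.4
time_s: 26.15
ee_pos: [389.7, -173.8, 160.4]
ee_rot: [-179.9, -0.1, 97.4]
force: [0.2, -0.2, -5.1]
gripper_width: 65.4
time_s: 26.78
ee_pos: [422.9, 25.8, 160.5]
ee_rot: [-179.9, -0.0, 97.5]
force: [-0.0, 0.2, -4.6]
gripper_width: 65.4
time_s: 27.4
ee_pos: [439.0, 117.3, 160.7]
ee_rot: [-179.9, 0.0, 97.5]
force: [-0.1, -0.0, -5.4]
gripper_width: 65.7
time_s: 28.02
ee_pos: [582.6, 116.1, 160.9]
ee_rot: [179.9, 0.0, 97.3]
force: [-0.2, -0.4, -5.8]
gripper_width: 65.5
time_s: 28.52
ee_pos: [596.6, 117.3, 161.3]
ee_rot: [-180.0, -0.0, 97.4]
force: [-0.3, -0.7, -5.8]
gripper_width: 65.8
```

Its bottom is at 85 mm and the pad at 17 mm, so it goes down 68 mm (2.72 units).

```bash
python3 -m jog '0 0 0 0 0 -.5 .5;0 0 0 0 0 -1.2 .5;0 0 0 0 0 -1.9 .5;0 0 0 0 0 -2.4 .5;0 0 0 0 0 -2.6 .5'; python3 -m jog '0 0 0 0 0 0 .5;0 0 0 0 0 -.03 .5;0 0 0 0 0 -.06 .5;0 0 0 0 0 -.09 .5;0 0 0 0 0 -.1 .5'; python3 -m jog '0 0 0 0 0 -.02 .5;0 0 0 0 0 -.02 .5;0 0 0 0 0 -.02 .5'
```

```text
time_s: 29.15
ee_pos: [596.7, 117.2, 95.1]
ee_rot: [-179.9, 0.0, 97.4]
force: [-0.6, 0.0, -5.2]
gripper_width: 66.0
time_s: 29.78
ee_pos: [597.5, 117.3, 93.9]
ee_rot: [180.0, -0.0, 97.4]
force: [0.7, 0.5, -3.5]
gripper_width: 65.5
time_s: 30.15
ee_pos: [597.5, 117.3, 93.9]
ee_rot: [180.0, 0.0, 97.4]
force: [-2.1, -0.4, 2.8]
gripper_width: 65.7
```

Contact. I'll release, rise clear and retreat towards the robot.

```bash
python3 -m jog '0 0 0 0 0 0 .7;0 0 0 0 0 0 .85;0 0 0 0 0 0 1;0 0 0 0 0 0 1;0 0 0 0 0 0 1'; python3 -m jog '0 0 0 0 0 .4 1;0 0 0 0 0 1.4 1;0 0 0 0 0 2.6 1;0 0 0 0 0 3.8 1;0 0 0 0 0 4.4 1'; python3 -m jog '0 0 0 -1 0 .4 1;0 0 0 -2.6 0 .4 1;0 0 0 -4.4 0 .4 1;0 0 0 -6 0 .4 1;0 0 0 -7 0 .4 1'; python3 -m jog '0 0 0 -.4 0 0 1;0 0 0 -.4 0 0 1;0 0 0 -.4 0 0 1'
python3 - <<'E'
from h import *
im=save("top","pics/t3.png");save("scene","pics/s3.png")
a=[]
for P,h,r in(([597.5,116.8],130,33),([609.8,22.6],105,29),([622,-71.7],80,25),([634.3,-165.9],55,21)):
    check("pics/t3.png",P,h,r,"pics/_.png",w=20,k=10);a.append(cv2.resize(cv2.imread("pics/_.png"),(200,200)))
s=cv2.resize(cv2.imread("pics/s3.png")[130:370,150:470],(533,400))
s=np.hstack([s,np.zeros((400,267,3),np.uint8)])
cv2.imwrite("pics/t3z.png",np.vstack([np.hstack(a),s]))
d=spotter.trace("bowl","top");m=d[0]["region"];ys,xs=np.nonzero(m);print(d[0]["conf"],xs.mean(),ys.mean())
E
```

```text
time_s: 30.78
ee_pos: [597.6, 117.3, 93.1]
ee_rot: [180.0, 0.0, 97.4]
force: [0.1, -0.0, -0.0]
gripper_width: 91.1
time_s: 31.4
ee_pos: [598.2, 117.4, 205.7]
ee_rot: [179.8, -0.0, 97.4]
force: [0.2, -0.2, -0.2]
gripper_width: 91.3
time_s: 32.02
ee_pos: [420.2, 117.1, 213.1]
ee_rot: [-179.9, 0.0, 97.5]
force: [0.4, -0.6, -0.1]
gripper_width: 91.2
time_s: 32.4
ee_pos: [413.5, 117.4, 213.3]
ee_rot: [180.0, 0.0, 97.4]
force: [0.4, 0.5, -1.0]
gripper_width: 91.1
0.54 228.65853658536585 276.609756097561
```

View pics/t3z.png

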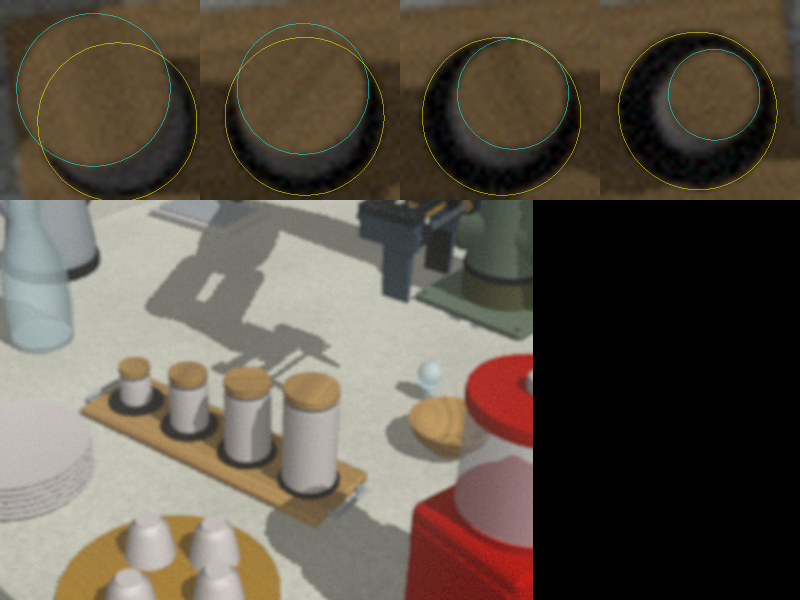

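The picture shows all four canisters upright on their pads, in order with d next to the dispenser. The outlines match, and the bowl is still at about scene px (417,265). The gripper is clear, so I'm handing in.

```bash
python3 -c "
from h import *
for d in spotter.look_for('bowl','scene'):print(d)
print(env.job_done(),env.state()['time_s'])"
```

```text
{'box': [395.8, 246.8, 30.7, 38.2], 'conf': 0.64}
the job is handed in; nothing more can be done
the job is handed in; nothing more can be done
```

All four canisters are lined up by size on the board, largest next to the red dispenser: d on pad_1, c on pad_2, b on pad_3 and a on pad_4. I handed the job in after about 33 s of robot time. The hand-in call gives no verdict.

- **Placement:** in the last pictures, all four stand upright. Their lids match the outlines expected for centred canisters to within about 2 mm.
- **Handling:** each one was lowered until light contact (at most about 6 N) and then released. The gripper finished open and clear of everything.
- **Bowl:** the scene camera finds it where it started, box about (396,247) against (396,249). The last top-view trace disagreed: its centre was (229,277) against (238,295) at the start. I put that down to the gripper partly covering the bowl in that view, but I did not take another clear one.

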